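Weigh in a sharpening lot on the rocking bench scale

ROBOT

A 6-joint arm with a two-finger parallel gripper is mounted at the origin on the work surface. World frame = base frame: x ahead of the robot, y to its left, z up, the work surface at z = 0. Lengths are in m, angles in rad, forces in N, time in s.
With the tool pointing down it reaches from about 0.275 to 1 m from the base axis. Payload 8.4 kg.
Tool frame: the origin (TCP) lies on the centre line of the jaws, within the pads' length; the fingertips stand 17 mm ahead of it and the grasp point (between the pads) lies 2 mm behind it (bot.tcp_to_tips is the z of the fingertips in the tool frame, in m); z points along the fingers, y is the line along which they close (so a half turn about z gives the same grasp; the last joint's range is limited). The gripper opens to 85 mm and grips with 20 to 120 N. Pads are 22 mm wide; open, the fingers measure 114 mm over their backs; the gripper's body (76 mm by 85 mm) begins 54 mm behind the grasp point. The pads swing forward as they close: fully open they stand 13 mm farther back than shut.
Start: joints at [1.199, 0.353, 1.633, -0, 1.155, -0.002], TCP at [0.226, 0.583, 0.248] pointing down, gripper open.
Joint ranges: [-2.63, 2.63], [-0.92, 2.1], [0.06, 2.66], [-1.3, 4.44], [0, 2.69], [-3.02, 3.02]. Speed limits (rad/s): [2.22, 2.22, 2.79, 3.14, 3.14, 3.14].

INTERFACE

Orientations are given as a unit quaternion [x, y, z, w].
In Python, from workcell import bot, hand, kinematics, get_obs, vision, hand_in gives the robot as it stands. The module is installed in compiled form; this text tells all that it offers. Calls block until the motion is done:
- bot.reach(position, orientation): joint-space move of the TCP to a pose.
- bot.servo_line(position, ori=None, velocity=0.15): straight line of the TCP; ori=None keeps the orientation; velocity is the mean speed in m/s.
- bot.goto_joints(angles): joint-space move.
- hand.move_gripper(opening, strength=None): finger opening in m; strength is the grip in N (None keeps the last); returns when the fingers have stopped.
- bot.dwell(seconds).
- kinematics.solve_ik(position, orientation): joint angles nearest the present ones, or None.
- get_obs(): the state.
- vision.read_camera(name): name is "scene" or "top"; returns a dict with "frame" (400x640x3 uint8, red, green, blue), "intrinsics" (3x3 intrinsics, pixels), "dist" ([k1, k2, p1, p2, k3] as OpenCV has them; the pictures are not rectified), "view" (4x4, takes a point from world to camera coordinates). Camera axes: x right, y down, z forward; pixel columns grow to the right and rows downward; lengths in m; the calibration is good to about 2 mm. A picture is of the moment at which its call begins. There is no depth.
A pose or a line that the arm cannot do raises bot.IKError and nothing moves.
- hand_in(): hands the job in; it is judged then, once.
The state is a dict: "time_s": time; "joint_pos": joint angles; "joint_vel": joint speeds; "joint_efforts": joint torques, N m; "position": TCP position; "orientation": TCP orientation; "wrist_force": force on the tool from outside, world axes, zero at the start; "ft_torque": the same for the moment, N m; "gripper_width": finger opening in m; "grip_force": force on a finger pad.
Only numpy, scipy, OpenCV 4.12 (cv2) and the standard library are available. Lean on these libraries where they do the work, as an engineer would, in place of code of your own. Each camera call takes 0.05 s, during which the arm holds its last target. There are 200 camera calls.

TASK

Zero the bench scale with its blue button while the tote on it is still empty. Then load the whole lot into the tote: draw every sharpening plate up out of the wooden rack and stand it on edge in one of the tote's middle slots, and set every tin of screws upright on the floor of the end bays, sharing the load evenly between the two ends as you go so that the light tote stays in place on the pan and never tips, and ends close to level. When all is loaded and released, press the green button to record the weight; leave the wrench, oil bottle and flange alone.

Things in the scene. Friction and masses are not known exactly. Their poses are not given: they have to be found in the camera images.
- scale: Grey bench scale, fixed. Origin: on the table under the middle of its base (190 x 170 mm, 46 mm high). Its x axis points away from the robot. A 40 mm high console reaches to 190 mm before the origin (-x) and carries two push buttons. Above the base is a square steel weighing pan.
- pan (a joint): Rocking of the pan (170 x 170 mm) about the scale's x axis, pivot 60 mm above the table, rad. 0 is level; positive: its +y side is up (load too heavy on the -y side). Springs, about 9 N m/rad: one tin too many in one end bay rocks it by about 0.04, two by about 0.075.
- pan_top (a point): Centre of the pan's upper face, 75 mm above the table when level.
- zero (a joint): Travel of the blue zero button, m: 0 is up, 0.006 fully pressed (5 N spring). It registers when pushed down more than 0.004.
- zero_top (a point): Centre of the top of the blue zero button (26 mm across), on the +y side of the console; pressed straight down.
- record (a joint): Travel of the green record button, m: 0 is up, 0.006 fully pressed (5 N spring). It registers when pushed down more than 0.004.
- record_top (a point): Centre of the top of the green record button (26 mm across), on the -y side of the console; pressed straight down.
- tote: Blue tote, 220 (x) x 340 (y) x 42 mm, walls, floor 4 mm, 0.5 kg, loose on the pan. Origin: underside centre. Four grey ribs along x, 28 mm wide, 34 mm high from underside, at y = +-22.5, +-67.5 mm, leave three 17 mm slots at y = -45, 0, 45 mm for plates. End bays: y = 82 to 166 mm either side, 212 mm long in x, each takes two tins along x (good centres x = +-46, y = +-124 mm).
- rack: Fixed wooden slotted rack, 145 (x) x 160 (y) x 45 mm high. Origin: underside centre. Three slots, 11 mm wide in y and 129 mm long in x, lie at y = -45, 0, 45 mm; their floor is 8 mm above the table.
- mat: Fixed black rubber mat, 240 x 190 x 3 mm, on which the tins start. Origin: underside centre.
- plate1: Sharpening plate with a red back and steel face, 120 (x) x 8 (y, thickness) x 70 mm (z, height when upright), 0.2 kg. Origin: middle of its lower long edge; z points to its upper long edge. Starts standing in a slot of the rack, 33 mm of it showing above the rack. May be absent.
- plate2: Sharpening plate with a yellow back and steel face, 120 (x) x 8 (y, thickness) x 70 mm (z, height when upright), 0.2 kg. Origin: middle of its lower long edge; z points to its upper long edge. Starts standing in a slot of the rack, 33 mm of it showing above the rack. May be absent.
- plate3: Sharpening plate with a green back and steel face, 120 (x) x 8 (y, thickness) x 70 mm (z, height when upright), 0.2 kg. Origin: middle of its lower long edge; z points to its upper long edge. Starts standing in a slot of the rack, 33 mm of it showing above the rack. May be absent.
- tin1: Closed steel tin of screws with a red band, 58 mm diameter, 60 mm high, 0.25 kg. Origin: underside centre, z up. Starts upright on the mat. May be absent.
- tin2: Closed steel tin of screws with a yellow band, 58 mm diameter, 60 mm high, 0.25 kg. Origin: underside centre, z up. Starts upright on the mat. May be absent.
- tin3: Closed steel tin of screws with a green band, 58 mm diameter, 60 mm high, 0.25 kg. Origin: underside centre, z up. Starts upright on the mat. May be absent.
- tin4: Closed steel tin of screws with a white band, 58 mm diameter, 60 mm high, 0.25 kg. Origin: underside centre, z up. Starts upright on the mat. May be absent.
- wrench: Steel wrench lying at the far side of the bench (bystander). Origin: underside of the wrench.
- oil: Amber oil bottle, 60 mm diameter, 160 mm high, at the far side (bystander). Origin: underside centre.
- flange: Dark steel flange, 90 mm diameter, 34 mm high, at the far side (bystander). Origin: underside centre.

How it is judged:
On the way, in this order (a step that is already met when the one before it is completed fails the run):
1. the blue zero button is pressed while nothing has been lifted into the tote (value of joint zero above 0.004 m and height (world z) of each of plate1, plate2, plate3, tin1, tin2, tin3, tin4 below 0.05 m), for 0.05 s.
2. every plate stands in a slot and every tin on the floor of an end bay, released, with the tote in place and close to level (z of plate1 in the frame of tote between -0.01 and 0.03 m and angle between each of plate1, plate2, plate3's own z axis and vertical below 0.6 rad and y of plate1 in the frame of tote between -0.08 and 0.08 m and x of plate1 in the frame of tote between -0.06 and 0.06 m and z of plate2 in the frame of tote between -0.01 and 0.03 m and y of plate2 in the frame of tote between -0.08 and 0.08 m and x of plate2 in the frame of tote between -0.06 and 0.06 m and z of plate3 in the frame of tote between -0.01 and 0.03 m and y of plate3 in the frame of tote between -0.08 and 0.08 m and x of plate3 in the frame of tote between -0.06 and 0.06 m and z of tin1 in the frame of tote between -0.01 and 0.015 m and angle between each of tin1, tin2, tin3, tin4's own z axis and vertical below 0.25 rad and y of tin1 in the frame of tote between -0.165 and 0.165 m and x of tin1 in the frame of tote between -0.105 and 0.105 m and z of tin2 in the frame of tote between -0.01 and 0.015 m and y of tin2 in the frame of tote between -0.165 and 0.165 m and x of tin2 in the frame of tote between -0.105 and 0.105 m and z of tin3 in the frame of tote between -0.01 and 0.015 m and y of tin3 in the frame of tote between -0.165 and 0.165 m and x of tin3 in the frame of tote between -0.105 and 0.105 m and z of tin4 in the frame of tote between -0.01 and 0.015 m and y of tin4 in the frame of tote between -0.165 and 0.165 m and x of tin4 in the frame of tote between -0.105 and 0.105 m and value of joint pan between -0.06 and 0.06 rad and horizontal distance between tote and pan_top below 0.03 m and angle between tote's own z axis and vertical below 0.07 rad and z of tote in the frame of pan_top below 0.012 m and contact force between the fingers and tote below 0.3 N and contact force between the fingers and plate1 below 0.3 N and contact force between the fingers and plate2 below 0.3 N and contact force between the fingers and plate3 below 0.3 N and contact force between the fingers and tin1 below 0.3 N and contact force between the fingers and tin2 below 0.3 N and contact force between the fingers and tin3 below 0.3 N and contact force between the fingers and tin4 below 0.3 N), for 0.2 s.
3. the green record button is pressed with the whole lot still in the tote (value of joint record above 0.004 m and z of plate1 in the frame of tote between -0.01 and 0.03 m and angle between each of plate1, plate2, plate3's own z axis and vertical below 0.6 rad and y of plate1 in the frame of tote between -0.08 and 0.08 m and x of plate1 in the frame of tote between -0.06 and 0.06 m and z of plate2 in the frame of tote between -0.01 and 0.03 m and y of plate2 in the frame of tote between -0.08 and 0.08 m and x of plate2 in the frame of tote between -0.06 and 0.06 m and z of plate3 in the frame of tote between -0.01 and 0.03 m and y of plate3 in the frame of tote between -0.08 and 0.08 m and x of plate3 in the frame of tote between -0.06 and 0.06 m and z of tin1 in the frame of tote between -0.01 and 0.015 m and angle between each of tin1, tin2, tin3, tin4's own z axis and vertical below 0.25 rad and y of tin1 in the frame of tote between -0.165 and 0.165 m and x of tin1 in the frame of tote between -0.105 and 0.105 m and z of tin2 in the frame of tote between -0.01 and 0.015 m and y of tin2 in the frame of tote between -0.165 and 0.165 m and x of tin2 in the frame of tote between -0.105 and 0.105 m and z of tin3 in the frame of tote between -0.01 and 0.015 m and y of tin3 in the frame of tote between -0.165 and 0.165 m and x of tin3 in the frame of tote between -0.105 and 0.105 m and z of tin4 in the frame of tote between -0.01 and 0.015 m and y of tin4 in the frame of tote between -0.165 and 0.165 m and x of tin4 in the frame of tote between -0.105 and 0.105 m and value of joint pan between -0.06 and 0.06 rad and horizontal distance between tote and pan_top below 0.03 m and angle between tote's own z axis and vertical below 0.07 rad and z of tote in the frame of pan_top below 0.012 m), for 0.05 s.
At the end, for the whole second after the job is handed in: All present plates on edge in tote slots (leaning < 0.6 rad, < 30 mm above its underside), all present tins upright on the end bays' floor (< 15 mm above its underside), tote within 30 mm of the pan's centre, pan rocked < 0.06 rad, all at rest (< 20 mm/s) (z of plate1 in the frame of tote between -0.01 and 0.03 m and angle between each of plate1, plate2, plate3's own z axis and vertical below 0.6 rad and y of plate1 in the frame of tote between -0.08 and 0.08 m and x of plate1 in the frame of tote between -0.06 and 0.06 m and z of plate2 in the frame of tote between -0.01 and 0.03 m and y of plate2 in the frame of tote between -0.08 and 0.08 m and x of plate2 in the frame of tote between -0.06 and 0.06 m and z of plate3 in the frame of tote between -0.01 and 0.03 m and y of plate3 in the frame of tote between -0.08 and 0.08 m and x of plate3 in the frame of tote between -0.06 and 0.06 m and z of tin1 in the frame of tote between -0.01 and 0.015 m and angle between each of tin1, tin2, tin3, tin4's own z axis and vertical below 0.25 rad and y of tin1 in the frame of tote between -0.165 and 0.165 m and x of tin1 in the frame of tote between -0.105 and 0.105 m and z of tin2 in the frame of tote between -0.01 and 0.015 m and y of tin2 in the frame of tote between -0.165 and 0.165 m and x of tin2 in the frame of tote between -0.105 and 0.105 m and z of tin3 in the frame of tote between -0.01 and 0.015 m and y of tin3 in the frame of tote between -0.165 and 0.165 m and x of tin3 in the frame of tote between -0.105 and 0.105 m and z of tin4 in the frame of tote between -0.01 and 0.015 m and y of tin4 in the frame of tote between -0.165 and 0.165 m and x of tin4 in the frame of tote between -0.105 and 0.105 m and value of joint pan between -0.06 and 0.06 rad and horizontal distance between tote and pan_top below 0.03 m and angle between tote's own z axis and vertical below 0.07 rad and z of tote in the frame of pan_top below 0.012 m and linear speed of each of plate1, plate2, plate3, tin1, tin2, tin3, tin4, tote below 0.02 m/s); the robot touches nothing.
It fails at once if the tote tips by more than 0.13 rad (angle between tote's own z axis and vertical above 0.13 rad).
It fails at once if the tote slides more than 50 mm from the pan's centre (horizontal distance between tote and pan_top above 0.05 m).
It fails at once if a bystander is moved more than 30 mm (distance of any of wrench, oil, flange from where it was at the start of the episode above 0.03 m).
Of plate1, plate2, plate3 only 2 to 3 are there at a start; the rules pass over those that are not, and their reading is None.
Of tin1, tin2, tin3, tin4 only 3 to 4 are there at a start; the rules pass over those that are not, and their reading is None.
At some moment in a run one of tin1, tin2, tin3, tin4 may be knocked a few centimetres aside while the robot is not near it.
It also fails if it takes over 210 s, if anything falls off the work surface, if the arm or the gripper's body presses on something with over 40 N, if the wrist force passes 120 N, or if a joint passes its speed limit or range.

## Working session

There is one attempt and no reset: what is moved stays moved. The work goes in short steps, each a Python script; the robot and the scene stay as the last script left them, time stands still between calls to the robot, and variables do not carry over. Pictures are saved under pics/ and viewed, at most 14 in all, crops included, and the job is handed in when it is done.

```bash
mkdir -p pics
python3 - <<'E'
from workcell import *
import cv2,numpy as np
np.set_printoptions(precision=4,suppress=True)
for n in("scene","top"):
    r=vision.read_camera(n); cv2.imwrite(f"pics/{n}0.png",r["frame"][...,::-1]); print(n,r["intrinsics"],r["dist"],r["view"])
o=get_obs();print(o)
E
```

```text
scene [[361.1795   0.     321.3431]
 [  0.     361.1795 195.6556]
 [  0.       0.       1.    ]] [-0.0362  0.      0.      0.      0.    ] [[-0.0931  0.9955  0.0156  0.0634]
 [ 0.6424  0.0721 -0.763  -0.3439]
 [-0.7607 -0.061  -0.6462  1.366 ]
 [ 0.      0.      0.      1.    ]]
top [[389.8661   0.     321.3045]
 [  0.     389.8661 199.8615]
 [  0.       0.       1.    ]] [-0.0031  0.      0.      0.      0.    ] [[ 0.0102 -0.9996  0.0254 -0.0157]
 [-0.9877 -0.014  -0.1559  0.6269]
 [ 0.1562 -0.0235 -0.9874  0.9508]
 [ 0.      0.      0.      1.    ]]
{'time_s': 0.1, 'joint_pos': array([ 1.1986,  0.3536,  1.634 , -0.    ,  1.1552, -0.0024]), 'joint_vel': array([-0.0016, -0.0006, -0.0028,  0.0006,  0.0016,  0.0008]), 'joint_efforts': array([ -0.0027, -60.6354, -34.2816,  -0.0002,   0.0041,   0.    ]), 'position': array([0.2258, 0.5824, 0.2477]), 'orientation': array([ 0.1839,  0.983 , -0.0006, -0.0001]), 'wrist_force': array([-0.318 ,  0.2779, -0.3991]), 'ft_torque': array([ 0.0079, -0.043 , -0.0183]), 'grip_force': 0.0, 'gripper_width': 0.0853950230861473}
```

View pics/scene0.png

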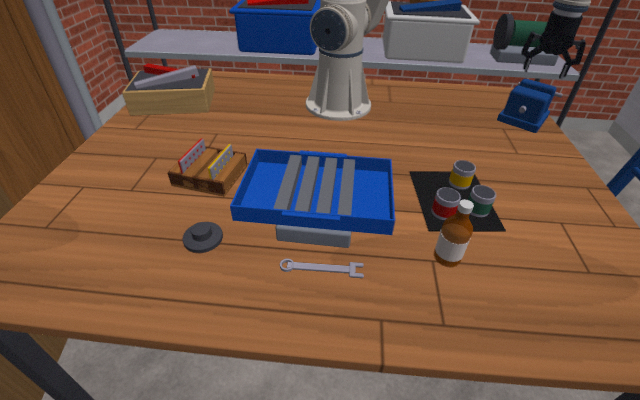

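View pics/top0.png

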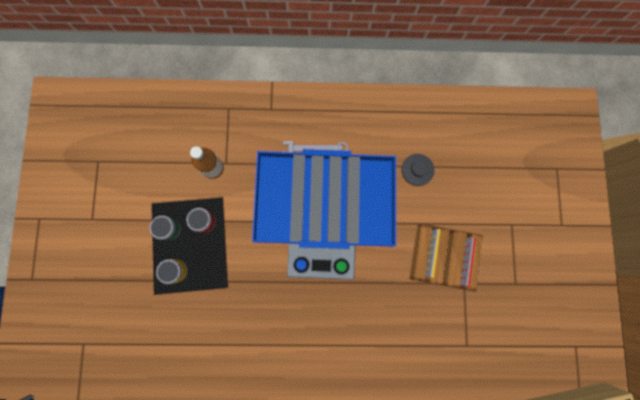

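```bash
cat > crop.py <<'E'
import cv2,numpy as np
def crop(img,x0,y0,w,h,s,step=10):
    c=cv2.resize(img[y0:y0+h,x0:x0+w],None,fx=s,fy=s,interpolation=cv2.INTER_CUBIC)
    for x in range(-(-x0//step)*step,x0+w,step):
        X=int((x-x0+.5)*s); cv2.line(c,(X,0),(X,5),(255,255,255),1)
        if x%20==0: cv2.putText(c,str(x),(X-10,15),0,.35,(255,255,255),1)
    for y in range(-(-y0//step)*step,y0+h,step):
        Y=int((y-y0+.5)*s); cv2.line(c,(0,Y),(5,Y),(255,255,255),1)
        if y%20==0: cv2.putText(c,str(y),(6,Y+4),0,.35,(255,255,255),1)
    return c
def stack(a,b):
    H=max(a.shape[0],b.shape[0]); p=lambda i:cv2.copyMakeBorder(i,0,H-i.shape[0],0,4,cv2.BORDER_CONSTANT)
    return np.hstack([p(a),p(b)])
E
python3 - <<'E'
from crop import *
t=cv2.imread("pics/top0.png");s=cv2.imread("pics/scene0.png")
cv2.imwrite("pics/a.png",stack(crop(t,405,215,85,85,4.6),crop(t,145,190,85,110,4.6)))
cv2.imwrite("pics/b.png",stack(crop(s,165,135,85,65,4.6),crop(s,408,150,85,100,4.6)))
cv2.imwrite("pics/c.png",crop(t,245,140,160,145,4.1))
cv2.imwrite("pics/d.png",crop(s,230,140,170,110,4.6))
E
```

```text
(no output)
```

View pics/a.png

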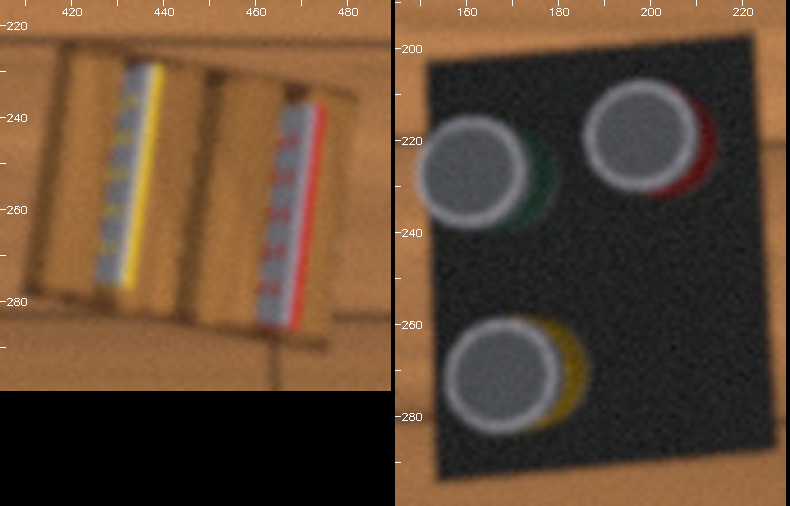

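View pics/b.png

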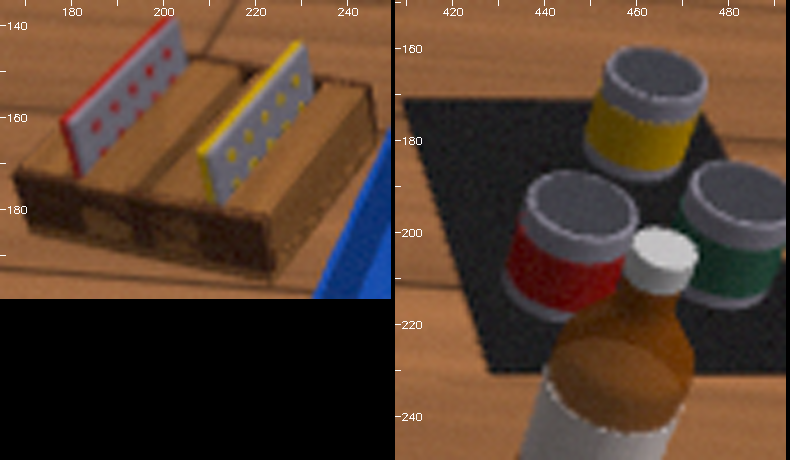

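View pics/c.png

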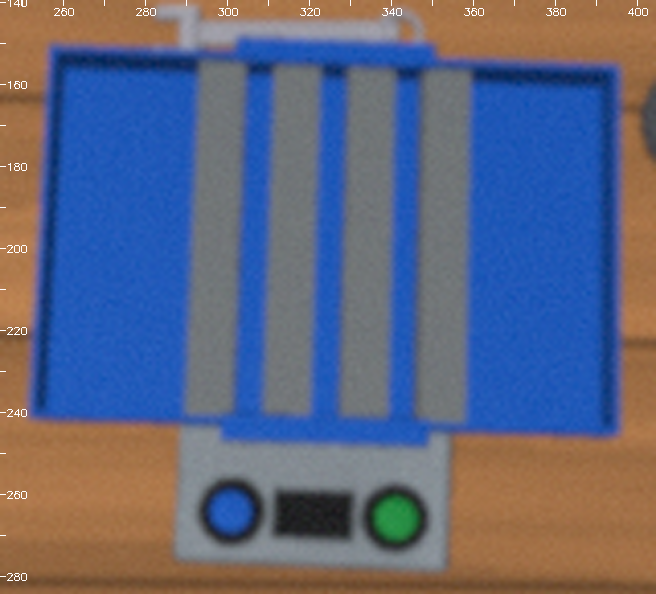

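View pics/d.png

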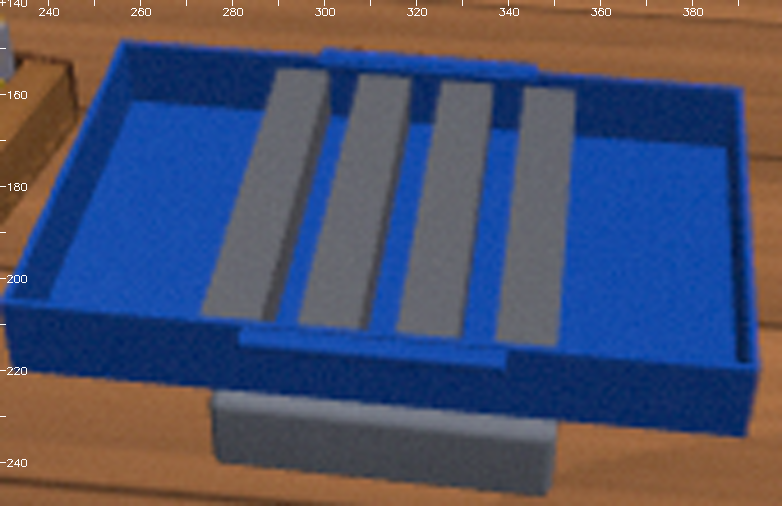

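```bash
cat > geo.py <<'E'
import numpy as np,cv2
from scipy.optimize import least_squares
CAM={"scene":(np.array([[361.1795,0,321.3431],[0,361.1795,195.6556],[0,0,1]]),np.array([-.0362,0,0,0,0])),
"top":(np.array([[389.8661,0,321.3045],[0,389.8661,199.8615],[0,0,1]]),np.array([-.0031,0,0,0,0]))}
V={"scene":np.array([[-.0931,.9955,.0156,.0634],[.6424,.0721,-.763,-.3439],[-.7607,-.061,-.6462,1.366]]),
"top":np.array([[.0102,-.9996,.0254,-.0157],[-.9877,-.014,-.1559,.6269],[.1562,-.0235,-.9874,.9508]])}
def proj(c,P):
    K,d=CAM[c];v=V[c]
    return cv2.projectPoints(np.asarray(P,float).reshape(-1,3),cv2.Rodrigues(v[:,:3])[0],v[:,3],K,d)[0][:,0]
def tri(t,s):
    f=lambda p:np.r_[proj("top",p)[0]-t,proj("scene",p)[0]-s]
    r=least_squares(f,[.5,0,.05]);return r.x,np.abs(r.fun).max()
def onz(c,px,z):
    r=least_squares(lambda p:proj(c,[p[0],p[1],z])[0]-px,[.5,0]);return r.x
def fitrect(pts,local,x0=(.5,0,.1,0)):
    "pts: {cam: Nx2}, local Nx2 -> x,y,z,yaw"
    L=np.asarray(local)
    def f(p):
        c,s=np.cos(p[3]),np.sin(p[3]);W=np.c_[p[0]+c*L[:,0]-s*L[:,1],p[1]+s*L[:,0]+c*L[:,1],np.full(len(L),p[2])]
        return np.concatenate([(proj(k,W)-v).ravel() for k,v in pts.items()])
    r=least_squares(f,x0);return r.x,np.abs(r.fun).max()
E
python3 - <<'E'
from geo import *
np.set_printoptions(precision=4,suppress=True)
for n,t,s in [("yel far",(438,228.4),(209.1,167.5)),("yel near",(432.1,276.9),(229.5,143.2)),("red far",(473.4,236.9),(179.1,161)),("red near",(467.8,286.2),(203.8,138.4)),
 ("tinG",(161,226.9),(482.3,191.2)),("tinR",(198,219.1),(448,193.6)),("tinY",(167.7,271.1),(464.2,165.6))]:
    print(n,*tri(t,s))
L=[(.06,0),(-.06,0)]
print("Y",*fitrect({"top":[(438,228.4),(432.1,276.9)],"scene":[(209.1,167.5),(229.5,143.2)]},L))
print("R",*fitrect({"top":[(473.4,236.9),(467.8,286.2)],"scene":[(179.1,161),(203.8,138.4)]},L))
# tote rim: far(+x) left(+y) ...
L=[(.11,.17),(.11,-.17),(-.11,-.17),(-.11,.17)]
T={"top":[(256.7,150.5),(396.2,155.6),(395.7,246.3),(251.8,241.5)],"scene":[(394.1,219.1),(230.6,204.1),(256,148.2),(390.8,158.6)]}
print("tote",*fitrect(T,L))
for i in range(4): print(*tri(T["top"][i],T["scene"][i]))
b=onz("top",(300.8,264.1),.046);g=onz("top",(340.8,265.6),.046);print("btn",b,g,np.linalg.norm(b-g))
for z in(.04,):
  print([onz("top",p,z) for p in [(287.2,275.6),(353.3,278.5)]])
E
```

```text
yel far [ 0.5548 -0.2974  0.0814] 0.26211587344064924
yel near [ 0.4368 -0.2789  0.0811] 0.36525537147110754
red far [ 0.5348 -0.3848  0.0808] 0.15575821912813126
red near [ 0.4147 -0.3641  0.078 ] 0.762588652333136
tinG [0.5509 0.3865 0.0642] 0.7877319763278479
tinR [0.5716 0.2976 0.0653] 0.2977729303908063
tinY [0.4437 0.3638 0.0633] 0.41030167836311193
Y [ 0.4958 -0.2881  0.0812 -0.1557] 0.4069631704754215
R [ 0.4748 -0.3745  0.0796 -0.1818] 0.8235175944115554
tote [ 0.621  -0.0165  0.1186 -0.021 ] 1.0360475888520284
[0.7344 0.15   0.1204] 0.5068170144222677
[ 0.7272 -0.1869  0.1211] 0.3347835043468308
[ 0.5081 -0.1837  0.1174] 0.3418113918155541
[0.5154 0.1549 0.1175] 0.110019011884674
btn [0.4639 0.0416] [ 0.4612 -0.0588] 0.10043325029972039
[array([0.435 , 0.0753]), array([ 0.4294, -0.0908])]
```

```bash
cat > ops.py <<'E'
import numpy as np,cv2
from workcell import bot,hand,kinematics,get_obs,vision,hand_in
from scipy.spatial.transform import Rotation as Ro
np.set_printoptions(precision=4,suppress=True)
ZT=.26
def down(phi,tilt=0): return (Ro.from_euler('y',-tilt)*Ro.from_euler('z',phi)*Ro.from_euler('x',np.pi)).as_quat()
def ori(p,phi):
    best=None
    for a in(phi,phi+np.pi):
        q=kinematics.solve_ik(p,down(a))
        if q is not None and (best is None or abs(q[5])<best[0]): best=(abs(q[5]),a)
    return down(best[1])
def W(): return get_obs()["wrist_force"]
def lift(z=ZT,v=.2):
    p=get_obs()["position"]; bot.servo_line([p[0],p[1],z],velocity=v)
def lower(xy,z,v=.05,fmax=10,zmin_step=.002):
    """step down until z or until force rises"""
    f0=W()[2]; zc=get_obs()["position"][2]
    while zc>z+1e-6:
        zc=max(z,zc-zmin_step); bot.servo_line([*xy,zc],velocity=v)
        if W()[2]-f0>fmax: print("contact z",zc,"F",W()-0); return True
    return False
def press(xy,tilt=.25):
    q=down(0,tilt); ax=Ro.from_quat(q).apply([0,0,1]); off=-bot.tcp_to_tips*ax
    hand.move_gripper(0.,40)
    tip=lambda z:np.array([*xy,z])+off
    bot.reach(tip(.20),q); bot.servo_line(tip(.062),velocity=.1); f0=W()[2]; z=.062
    while z>.030:
        z-=.001; bot.servo_line(tip(z),velocity=.02); f=W()[2]-f0
        if f>9: break
    bot.dwell(.3); print("press end z",z,"F",W()[2]-f0,"t",get_obs()["time_s"])
    bot.servo_line(tip(.20),velocity=.15)
TOTE=np.array([.621,-.0165,-.021])
def tot(x,y):
    c,s=np.cos(TOTE[2]),np.sin(TOTE[2]); return np.array([TOTE[0]+c*x-s*y,TOTE[1]+s*x+c*y])
def pic(cam,name):
    f=vision.read_camera(cam)["frame"][...,::-1].copy(); cv2.imwrite(f"pics/{name}.png",f); return f
E
python3 - <<'E'
from ops import *
print(bot.tcp_to_tips)
bot.servo_line([.226,.583,.30]); 
press((.4639-.005,.0416)); print(get_obs()["time_s"])
E
```

```text
0.017
press end z 0.056999999999999995 F 9.339762752258165 t 6.5667
7.6667
```

Run:
```python
from ops import *
q=down(0,.25); ax=Ro.from_quat(q).apply([0,0,1]); off=-.017*ax
tip=lambda z:np.array([.4589,.0416,z])+off
bot.servo_line(tip(.08)); f0=W()
for z in np.arange(.072,.048,-.001):
    bot.servo_line(tip(z),velocity=.02); f=W()-f0; p=get_obs()["position"]-off
    print(round(z,4),p,f)
    if f[2]>14: break
f=pic("scene","p1"); pic("top","p1t")
bot.servo_line(tip(.2)); print(get_obs()["time_s"])
from crop import *
cv2.imwrite("pics/p1c.png",stack(crop(f,250,60,150,130,2.6),crop(cv2.imread("pics/p1t.png"),250,140,150,150,2.6)))
```

```text
0.072 [0.4589 0.0416 0.072 ] [-0.9036 -0.5576 -0.9358]
0.071 [0.4589 0.0416 0.071 ] [-0.0349 -0.8876 -1.7771]
0.07 [0.4589 0.0416 0.07  ] [-0.6605 -1.5509  0.2632]
0.069 [0.4588 0.0416 0.0689] [-0.4602 -0.8625 -0.461 ]
0.068 [0.4588 0.0416 0.0679] [-0.4977 -0.2775 -1.3108]
0.067 [0.4588 0.0416 0.0669] [-0.9098  0.4404 -0.3435]
0.066 [0.4589 0.0416 0.0659] [ 0.0015  0.5529 -0.5192]
0.065 [0.4588 0.0416 0.0649] [-0.0489 -0.4823 -0.2792]
0.064 [0.459  0.0416 0.064 ] [-0.9579 -0.9091 -0.6931]
0.063 [0.459  0.0416 0.063 ] [0.7031 0.5547 1.3253]
0.062 [0.459  0.0416 0.062 ] [-0.4955  0.1119  0.9202]
0.061 [0.459  0.0416 0.061 ] [-0.7327 -0.1077  3.0316]
0.06 [0.459  0.0416 0.06  ] [-0.5636 -0.7531  3.7105]
0.059 [0.459  0.0416 0.059 ] [-0.8478 -0.1043  3.7776]
0.058 [0.459  0.0416 0.058 ] [ 0.1648 -0.8566  3.3166]
0.057 [0.4591 0.0416 0.0573] [-3.358  -0.7131 11.9116]
0.056 [0.4592 0.0416 0.0569] [-7.4591 -1.2544 25.4309]
14.375
```

View pics/p1c.png

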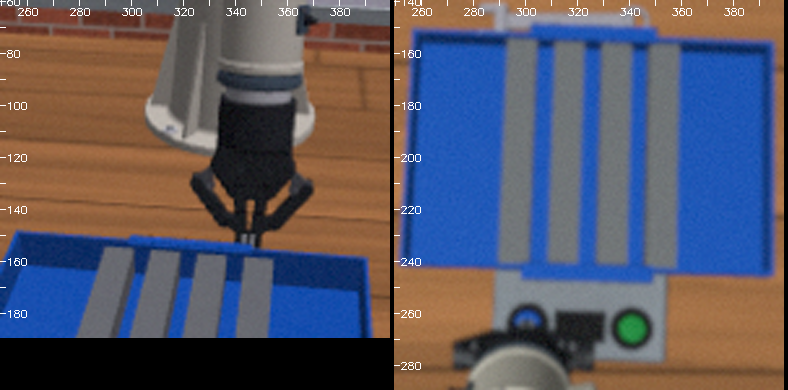

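```bash
cat >> ops.py <<'E'
def plate(xy,yaw,sy,zg=.070):
    hand.move_gripper(.03,40)
    bot.reach([*xy,ZT],ori([*xy,ZT],yaw)); bot.servo_line([*xy,.11],velocity=.2); lower(xy,zg,v=.05,fmax=8,zmin_step=.005)
    zg=get_obs()["position"][2]
    hand.move_gripper(0.,50); o=get_obs(); print("grip",o["gripper_width"],o["grip_force"],o["position"])
    lift(.15,.08); lift(.30,.2); print("held",get_obs()["gripper_width"],get_obs()["grip_force"])
    t=tot(0,sy); bot.reach([*t,.30],ori([*t,.30],TOTE[2])); bot.servo_line([*t,.19],velocity=.15)
    lower(t,zg+.071+.001,v=.04,fmax=4,zmin_step=.003)
    bot.dwell(.2); print("at",get_obs()["position"],W(),"floor exp",zg+.071)
E
python3 - <<'E'
from ops import *
plate((.4748,-.3745),-.167,-.045)
f=pic("scene","r1");from crop import *
cv2.imwrite("pics/r1c.png",crop(f,230,90,170,140,4.2))
print(get_obs()["time_s"])
E
```

```text
grip 0.007219550388290951 49.06490743160248 [ 0.4749 -0.3747  0.0702]
held 0.007063983848626522 48.87648046016693
at [ 0.6201 -0.0615  0.142 ] [-0.0288  0.1384 -2.0219] floor exp 0.14099654327264305
28.525
```

View pics/r1c.png

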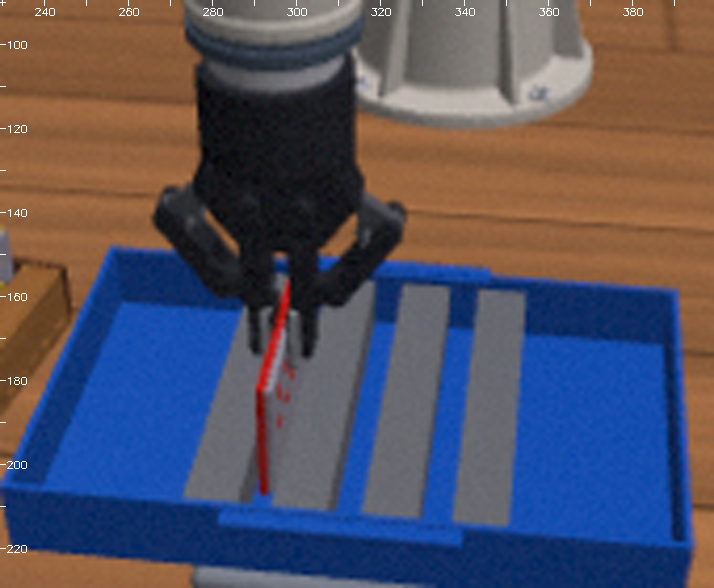

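The red plate is held in the slot between the first and second ribs (lower front corner at about (293, 207)). I'll release it and fetch the yellow one.

Run:
```python
from ops import *
hand.move_gripper(.03); lift(.30,.15)
plate((.4958,-.2881),-.167,0.)
hand.move_gripper(.03); lift(.30,.15)
bot.reach([.42,-.30,.30],ori([.42,-.30,.30],-.167))
f=pic("scene","y1");g=pic("top","y1t");from crop import *
cv2.imwrite("pics/y1c.png",stack(crop(f,230,130,170,120,2.3),crop(g,145,140,260,160,1.55,20)))
print(get_obs()["time_s"])
```

```text
grip 0.007220741548114889 49.542338848114014 [ 0.496  -0.2882  0.0702]
held 0.007141621741850372 49.023064970970154
at [ 0.6211 -0.0165  0.1421] [ 0.1872  0.3376 -3.1199] floor exp 0.14103980802527608
46.2833
```

View pics/y1c.png

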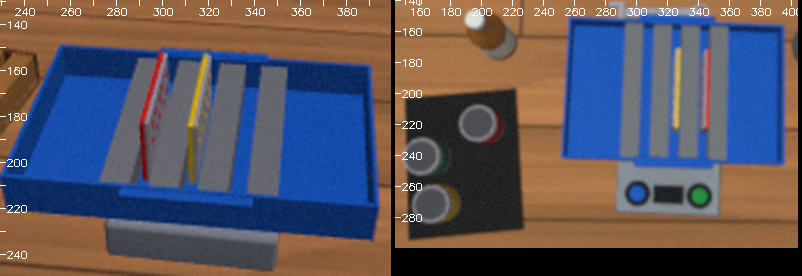

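Both plates stand in the -45 and 0 slots. The green tin has been knocked from row 227 to about (163, 240), so I'll add a lid detector and check it against the first picture.

```bash
cat >> ops.py <<'E'
from geo import onz
def lids(f,zt=.0635):
    x0,y0,x1,y1=130,170,245,310
    h=cv2.cvtColor(f[y0:y1,x0:x1],cv2.COLOR_BGR2HSV); m=((h[...,1]<60)&(h[...,2]>70)).astype(np.uint8)
    n,l,st,c=cv2.connectedComponentsWithStats(m); out={}
    for i in range(1,n):
        if 250<st[i,4]<700:
            p,r=cv2.minEnclosingCircle(np.argwhere(l==i)[:,::-1].astype(np.float32)); p=np.array(p)+[x0,y0]
            ring=cv2.cvtColor(f,cv2.COLOR_BGR2HSV)[int(p[1])-12:int(p[1])+18,int(p[0]):int(p[0])+22].reshape(-1,3)
            ring=ring[(ring[:,1]>120)&(ring[:,2]>35)]; hue=np.median(ring[:,0]) if len(ring) else -1
            out[i]=(p,r,hue,onz("top",p,zt))
    return list(out.values())
E
python3 - <<'E'
from ops import *
for n in("top0","y1t"):
    for x in lids(cv2.imread(f"pics/{n}.png")): print(n,*x)
E
```

```text
top0 [198.1 218.9] 12.665800094604492 2.0 [0.5725 0.2986]
top0 [161.1562 227.125 ] 12.80791187286377 77.5 [0.5508 0.3883]
top0 [168.0862 271.2069] 13.002035140991211 21.0 [0.4436 0.3637]
y1t [197.9823 218.8009] 12.69687557220459 3.0 [0.5727 0.2989]
y1t [161.6604 240.5283] 12.834239959716797 75.5 [0.5178 0.3846]
y1t [168.  271.5] 13.200478553771973 21.0 [0.4429 0.3638]
```

```bash
cat >> ops.py <<'E'
def tin(xy,phi,lx,ly,zg=.050,dz=0):
    hand.move_gripper(.085,40)
    p=get_obs()["position"]
    if p[2]<ZT: lift()
    bot.reach([*xy,ZT],ori([*xy,ZT],phi)); bot.servo_line([*xy,.10],velocity=.2); lower(xy,zg,v=.06,fmax=6,zmin_step=.005)
    zg=get_obs()["position"][2]; hand.move_gripper(.03,50); o=get_obs(); print("grip",o["gripper_width"],o["grip_force"],o["position"])
    lift(.15,.1); lift(.28,.2); print("held",get_obs()["gripper_width"],get_obs()["grip_force"])
    t=tot(lx,ly); bot.reach([*t,.28],ori([*t,.28],TOTE[2]+np.pi/2)); bot.servo_line([*t,.165+dz],velocity=.15)
    lower(t,zg+.076-.004+dz,v=.03,fmax=3.,zmin_step=.002)
    print("at",get_obs()["position"],W(),"floor exp",zg+.076)
    hand.move_gripper(.070); bot.dwell(.3); lift(.17,.06); lift(.28,.2)
def look(name):
    bot.reach([.42,-.30,.30],ori([.42,-.30,.30],0)); f=pic("scene",name+"s"); g=pic("top",name+"t"); L=lids(g)
    for x in L: print(*x)
    from crop import crop,stack
    cv2.imwrite(f"pics/{name}c.png",stack(crop(f,230,130,170,120,2.3),crop(g,145,140,260,160,1.55,20))); print(get_obs()["time_s"])
    return L
E
python3 - <<'E'
from ops import *
tin((.5727,.2988),np.pi/2,.046,.116)
look("t1")
E
```

```text
grip 0.056781074054995474 53.46221208572388 [0.573  0.2989 0.0505]
held 0.05680129461216837 53.61235857009888
contact z 0.12198917160072595 F [-0.1479  4.1686  3.1014]
at [0.6697 0.099  0.1223] [-0.1479  4.1686  3.1014] floor exp 0.1259855867211836
[161.6231 240.4308] 12.881389617919922 76.0 [0.518  0.3847]
[168.0862 271.2069] 13.002035140991211 21.0 [0.4436 0.3637]
66.4667
```

View pics/t1c.png

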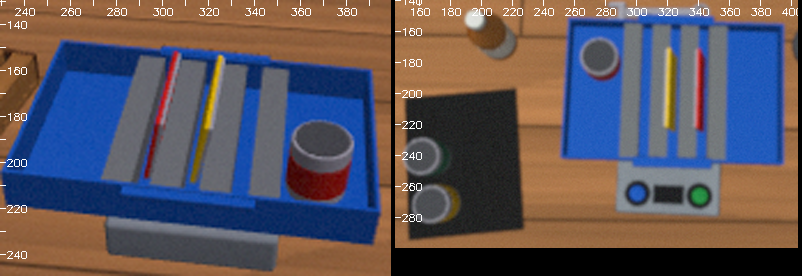

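Red tin is upright in the left bay (about (280, 57) in the crop view), and the plates lean slightly in their slots. Yellow goes to the right bay next.

Run:
```python
from ops import *
tin((.4434,.3637),.27,0.,-.130)
L=look("t2")
if len(L)==1:
    tin(L[0][3],np.pi/2,-.046,.116); look("t3")
```

```text
grip 0.05709088999716517 52.76285648345947 [0.4435 0.3639 0.0505]
held 0.05661870808753791 53.648090958595276
contact z 0.1239049140044381 F [-1.0202 -2.2845  1.7052]
at [ 0.6185 -0.1468  0.1241] [-1.0202 -2.2845  1.7052] floor exp 0.12601480591935155
[162.   240.75] 12.906009674072266 79.0 [0.5173 0.3838]
86.65
grip 0.056851888218675095 53.46971333026886 [0.5177 0.3839 0.0505]
held 0.056765531524681875 53.589234352111816
contact z 0.12380887279250544 F [-0.2862  3.1111  2.4426]
at [0.5776 0.1007 0.124 ] [-0.2862  3.1111  2.4426] floor exp 0.12602085686732484
106.6
```

View pics/t3c.png

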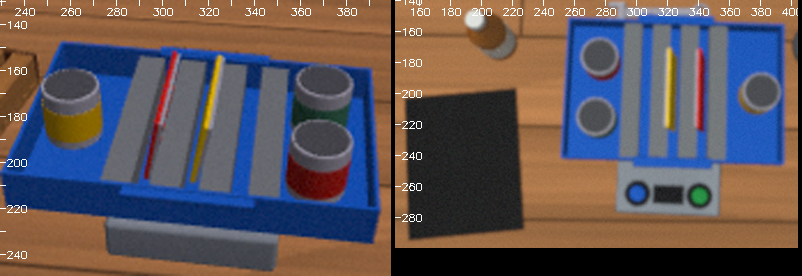

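All three tins are upright in the end bays, the plates are in their slots, and the tote sits centred. Now the green button.

```bash
sed -i 's/\.062/.070/g; s/if f>9/if f>12/' ops.py
python3 - <<'E'
from ops import *
press((.4612-.005,-.0588))
look("end")
E
```

```text
press end z 0.056999999999999995 F 12.700222401985553 t 113.275
115.4833
```

View pics/endc.png

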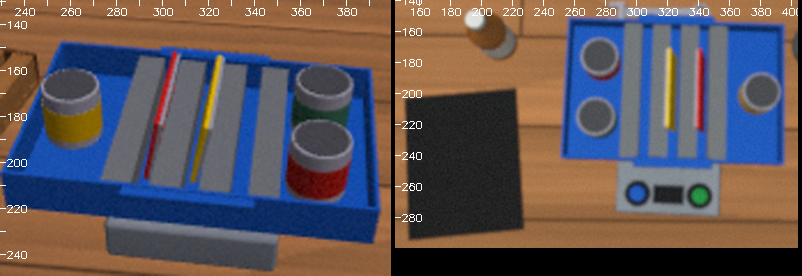

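The picture is unchanged after the press: tote in place, everything loaded. The green button bottomed at the same height as the blue one (0.057).

```bash
python3 -c "
from workcell import *
print(hand_in())"
```

```text
the job is handed in; nothing more can be done
None
```

I zeroed the scale, loaded both plates and all three tins into the tote, pressed the green record button to its stop, and handed the job in after about 115 s of robot time; the hand-in call gave no verdict.

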